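# Third hand for the hanging pocket

## Robot

A 6-joint arm with a two-finger parallel gripper is mounted at the origin on the work surface. World frame = base frame: x ahead of the robot, y to its left, z up, the work surface at z = 0. Lengths are in m, angles in rad, forces in N, time in s.
With the tool pointing down it reaches from about 0.3 to 0.75 m from the base axis. Payload 8.5 kg.
Tool frame: the origin (TCP) lies midway between the tips of the shut fingers; the grasp point (between the pads) lies 19 mm behind it; z points along the fingers, y is the line along which they close (so a half turn about z gives the same grasp; the last joint's range is limited). The gripper opens to 88 mm and grips with 3 to 60 N. Pads are 18 mm wide; open, the fingers measure 123 mm over their backs; the gripper's body (75 mm by 187 mm) begins 45 mm behind the grasp point.
Start: joints at [0.942, 0.381, 1.297, -0, 1.464, -0.215], TCP at [0.221, 0.504, 0.239] pointing down, gripper open.
Joint ranges: [-3.11, 3.11], [-0.89, 2.33], [0.22, 2.48], [-1.42, 4.56], [0.17, 2.85], [-2.88, 2.88]. Speed limits (rad/s): [2.39, 2.39, 3.14, 3.14, 3.14, 3.14].

## Interface

Orientations are given as a unit quaternion [w, x, y, z].
In Python, from cell import env gives the robot as it stands. The module is installed in compiled form; this text tells all that it offers.
- The arm moves only by the tool arm_command, never from a script. Its arguments are lists of equal length, an entry for each row: "hand": the closure in counts, from 0 (fully open) to 255 (shut); "delta_pos": the shift along the world's x, y, z as a fraction of full scale, a list of three; "rotation": the turn, a rotation vector about the world's x, y, z as a fraction of full scale, a list of three. A call has 1 to 10 rows; each row shifts and turns the commanded pose from where the row before left it; what a row does not reach is not made up. Full scale, the value 1, is 400 mm for a shift and 30 degrees for a turn. A row lasts 1/8 s, in which the tool goes at most 62.5 mm and 10.7 degrees, less where a joint would pass 70% of its speed; a pose out of reach is approached as far as the arm can. A call with a number of a shift or a turn outside -1 to 1 is refused whole. A call with a gripper value outside its range is refused whole. The fingers move at their own pace and stop on an object; "force" is the grip in N (left out, the last holds). Time passes only in rows, so rows that do not move let the fingers close. It gives the time, the measured TCP pose, the force, the opening and the grip force at its end, in the units of the state.
- env.state(): the state, without advancing time (a new reading comes with each control period).
- env.grab_frame(name): name is "scene" or "top" or "wrist"; returns a dict with "pixels" (384x512x3 uint8, blue, green, red), "fov_y" (degrees; the focal length in pixels is half the picture's height over the tangent of half this angle, whatever the lens; pixels are square), "cx", "cy" (the principal point, pixels), "rvec" (rotation vector, rad) and "tvec" (3), from world to camera coordinates, as OpenCV has them. Camera axes: x right, y down, z forward; pixel columns grow to the right and rows downward; lengths in m; the calibration is good to about 2 mm. A picture is of the moment at which its call begins. There is no depth.
- env.close_job(): hands the job in; it is judged then, once.
Trained networks look in a picture, given as the dict that the camera call returned (one of the last four; its "shot" number tells which), for a name from the list of things; names that differ only in an ending like _2 or _b are one class to them, and where a whole thing is asked for, a point or a joint stands for the part that bears it (a point fixed in the world has none). Each returns a list of dicts, best first, with "p" (0 to 1); they miss things now and then, are a little off and sometimes report something else, mostly with a low value. They report only what shows in the picture. A call takes as long as a camera call. They do not tell look-alikes from the thing itself.
- env.outline_of(thing, picture): "mask" (384x512 bool, what is visible of it) and "point" ([row, column] in pixels, amid what is visible of it).
The state is a dict: "clock": time; "joint_positions": joint angles; "qvel": joint speeds; "joint_torque": joint torques, N m; "tool_pos": TCP position; "ee_rot": TCP orientation; "ft_force": force on the tool from outside, world axes, zero at the start; "wrist_torque": the same for the moment, N m; "finger_gap": finger opening in m; "finger_force": force on a finger pad.
Only numpy, scipy, OpenCV 4.12 (cv2) and the standard library are available. Lean on these libraries where they do the work, as an engineer would, in place of code of your own. Each camera call takes 0.05 s, during which the arm holds its last target. There are 200 camera calls.

## Task

Hang the mint pocket by its wire handle on the hook of the stand and let go of it. Then push the hanging pocket straight back, flush and upright, against the stand's sprung pad with a steady push of about 8 N (the pad's red pointer over the middle of the green mark), and finish while still holding it pressed there, so that I can screw it on. Push gently, never over 18 N, and leave the jars, comb and glass file where they are.

Things in the scene. Friction and masses are not known exactly. Their poses are not given: they have to be found in the camera images.
- stand: Fixed stand: black base plate (x -30 to +100 mm, 150 wide, 12 high), aluminium post 30 wide, 170 high, a hook and a sprung pad. Origin on the work surface under the middle of the post's front face; -x points out along the hook (roughly to the robot), z up. A white scale plate with the green mark lies by the pad's +y end (x -40 to 0, y 52 to 78, top at z 63 mm).
- hook (a point): Point on top of the hook's straight level round bar (slippery yellow nylon sleeve, 8 mm thick, along the stand's x at y = 0), 77 mm out from the post, 141.5 mm above the work surface. Stand's axes. A good place to lay the handle: 11 mm further out is a turned-up end 8 mm thick that rises 14 mm above this point; the other way the bar runs on to the post.
- pad (a joint): How far the pad is pushed in, m: 0 at rest, grows along the stand's +x (towards the post), hard stop at 0.026. Spring 640 N/m, no preload: 8 N is 0.0125. A red pointer at its +y end moves with it and is over the middle of the green mark (10 mm long) at 0.0125.
- pad_face (a point): Centre of the pad's flat black front face (60 mm wide, 60 mm high), which looks to the stand's -x. At rest it lies 30 mm in front of the post and 60 mm above the work surface; moves with the pad. The stand's axes.
- tab (a point): Grip point in the orange upright tab (18 mm along x, 14 mm along y, its top 22 mm above this point and its foot 22.5 mm below) on the middle of the loose mint pocket's wire handle; 141 mm above the pocket's underside. Axes of the pocket, z up. Front and back of the pocket are alike.
- bar (a point): Underside of the middle of the pocket's arched steel wire handle (7 mm wire), which rests on the hook when hung: 29.5 mm below tab, 111.5 mm above the pocket's underside. The arch lies in the pocket's y-z plane: legs at y = +-34 mm rise to 98 mm above the underside, then slope up to the middle. Axes of the pocket.
- cup (a point): Centre of the pocket's open-topped mint box (smooth, slippery plastic): 80 mm deep along its x, 70 mm wide along its y, 60 mm high, whole pocket about 0.13 to 0.24 kg. 30 mm above its underside. When hung it is as high as the pad's centre (60 mm). Axes of the pocket.
- jar_a: Bystander: closed glass jar with a white cap, 50 mm across, 56 mm high, in the tray. Origin under its centre.
- jar_b: Bystander: closed glass jar with a dark cap, 50 mm across, 56 mm high, on the sill to the left. Origin under its centre.
- comb: Bystander: red comb lying in the tray, 170 mm along its x, 34 mm wide, 5 mm thick. Origin under its centre.
- file: Bystander: frosted glass nail file with a blue end, lying on the sill between the robot and the stand, 135 mm along its x, 12 mm wide, 4 mm thick. Origin under its centre.
- tray: Fixed black acrylic tray 360 x 260 mm, 22 mm high, to the right, with a white nail lamp (200 x 180 mm, 97 mm high above the tray's floor) fixed in it. Origin under its centre.
Things that resemble listed ones, but are neither listed nor needed, are in the scene too. What is meant by the part that bears tab is not blue, brown or pink, and is the larger of those in its own colour.

How it is judged:
By the outcome, as a careful person would: the job done as asked, in the order asked, and still so for the second after the job is handed in, while the arm keeps its last pose, push and grip.
It also fails if it takes over 58 s, if anything falls off the work surface, if the arm or the gripper's body presses on something with over 40 N, if the wrist force passes 120 N, or if a joint passes its speed limit or range.

## Working session

There is one attempt and no reset: what is moved stays moved. The work goes in short steps, Python scripts to look and compute and a tool call to move; the robot and the scene stay as the last step left them, time stands still between calls to the robot, and variables do not carry over. Pictures are saved under pics/ and viewed, at most 10 in all, crops included, and the job is handed in when it is done.

Besides the shell and the picture viewer there is one more tool, called after "Emit:" as name(argument=value, ...) on one line, values as JSON. arm_command: Moves the arm, as the interface text tells. Shift numbers are shares of 400 mm and turn numbers shares of 30 degrees, none past 1 either way. Its arguments: {"type":"object","properties":{"hand":{"type":"array"},"delta_pos":{"type":"array"},"rotation":{"type":"array"},"force":{"type":"number"}},"required":["hand","delta_pos","rotation"]}

```bash
mkdir -p pics
cat > h.py <<'E'
import numpy as np, cv2
from cell import env
def cam(f):
    h=f["pixels"].shape[0]; F=h/2/np.tan(np.radians(f["fov_y"])/2)
    K=np.array([[F,0,f["cx"]],[0,F,f["cy"]],[0,0,1.]])
    R=cv2.Rodrigues(np.array(f["rvec"],float))[0]; t=np.array(f["tvec"],float).ravel()
    return K,R,t
def onz(f,rc,z):
    K,R,t=cam(f); c=-R.T@t
    d=R.T@np.linalg.inv(K)@np.array([rc[1],rc[0],1.])
    return c+d*(z-c[2])/d[2]
def proj(f,p):
    K,R,t=cam(f); q=K@(R@np.array(p,float)+t); return q[1]/q[2],q[0]/q[2]
def tri(fs,pts):
    A=[];b=[]
    for f,rc in zip(fs,pts):
        K,R,t=cam(f);P=K@np.c_[R,t]
        for v,r in ((rc[1],0),(rc[0],1)):
            e=v*P[2]-P[r];A.append(e[:3]);b.append(-e[3])
    return np.linalg.lstsq(np.array(A),np.array(b),rcond=None)[0]
E
python3 - <<'E'
from h import *
fs={n:env.grab_frame(n) for n in("scene","top")}
cv2.imwrite("pics/a.png",np.vstack([fs[n]["pixels"] for n in fs])[:, :] if 0 else fs["scene"]["pixels"])
cv2.imwrite("pics/b.png",fs["top"]["pixels"])
for n,f in fs.items():
    K,R,t=cam(f); print(n,(-R.T@t).round(3),K[0,0].round(0))
    for th in("stand","pad","tab","cup","jar_a","jar_b","comb","file","tray"):
        for o in env.outline_of(th,f): print(n,th,round(o["p"],2),np.round(o["point"]),o["mask"].sum(),onz(f,o["point"],0.03).round(3))
E
```

```text
scene [1.027 0.588 0.943] 460.0
scene stand 0.76 [310. 266.] 4479 [0.709 0.186 0.03 ]
scene pad 0.5 [285. 281.] 333 [0.642 0.154 0.03 ]
scene pad 0.2 [184. 250.] 1338 [ 0.518 -0.159  0.03 ]
scene tab 0.96 [211. 204.] 1270 [ 0.674 -0.141  0.03 ]
scene tab 0.75 [168. 283.] 517 [ 0.4   -0.157  0.03 ]
scene tab 0.72 [183. 248.] 1224 [ 0.52  -0.162  0.03 ]
scene tab 0.58 [192. 300.] 714 [ 0.42  -0.056  0.03 ]
scene cup 0.94 [186. 248.] 1280 [ 0.526 -0.152  0.03 ]
scene cup 0.88 [166. 286.] 554 [ 0.389 -0.159  0.03 ]
scene cup 0.85 [195. 299.] 687 [ 0.43  -0.045  0.03 ]
scene cup 0.67 [260. 204.] 1498 [ 0.755 -0.006  0.03 ]
scene cup 0.63 [214. 203.] 1335 [ 0.681 -0.136  0.03 ]
scene jar_a 0.86 [291. 399.] 584 [0.428 0.317 0.03 ]
scene jar_a 0.67 [141. 214.] 340 [ 0.505 -0.372  0.03 ]
scene jar_b 0.86 [291. 399.] 584 [0.428 0.317 0.03 ]
scene jar_b 0.67 [141. 214.] 340 [ 0.505 -0.372  0.03 ]
scene comb 0.9 [186. 174.] 312 [ 0.697 -0.266  0.03 ]
scene file 0.64 [239. 343.] 234 [0.433 0.133 0.03 ]
scene tray 0.62 [156. 161.] 7744 [ 0.67  -0.403  0.03 ]
scene tray 0.25 [292. 397.] 614 [0.435 
[... 282 characters left out ...]
395 -0.157  0.03 ]
top tab 0.64 [137. 253.] 689 [ 0.749 -0.01   0.03 ]
top tab 0.59 [238. 263.] 288 [ 0.42  -0.044  0.03 ]
top cup 0.97 [159. 293.] 590 [ 0.676 -0.142  0.03 ]
top cup 0.92 [203. 296.] 564 [ 0.534 -0.149  0.03 ]
top cup 0.78 [134. 252.] 614 [ 0.76  -0.008  0.03 ]
top cup 0.61 [237. 263.] 284 [ 0.423 -0.042  0.03 ]
top cup 0.59 [246. 301.] 296 [ 0.397 -0.164  0.03 ]
top jar_a 0.58 [214. 362.] 237 [ 0.498 -0.362  0.03 ]
top jar_b 0.58 [214. 362.] 237 [ 0.498 -0.362  0.03 ]
top comb 0.74 [166. 336.] 314 [ 0.654 -0.28   0.03 ]
top file 0.71 [170. 369.] 8874 [ 0.639 -0.386  0.03 ]
top file 0.54 [241. 214.] 83 [0.411 0.113 0.03 ]
top tray 0.62 [171. 370.] 8474 [ 0.638 -0.387  0.03 ]
```

View pics/a.png

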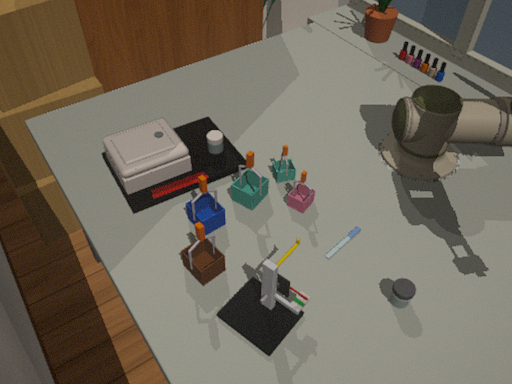

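View pics/b.png

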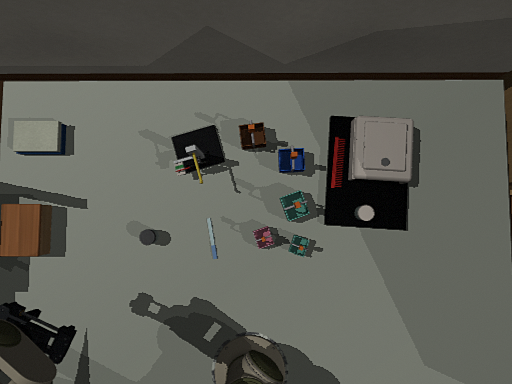

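The scene shows the large mint pocket at (183,248) and the small mint one at (168,283). The stand is at (300,265) with its yellow hook pointing up-right. In the top view the pocket is at (204,294) and the stand at (146,198), with the hook tip near (182,201).

Run:
```python
from h import *
fs={n:env.grab_frame(n) for n in("scene","top")}
def seg(f,lo,hi,box):
    hsv=cv2.cvtColor(f["pixels"],cv2.COLOR_BGR2HSV);m=cv2.inRange(hsv,lo,hi)
    z=np.zeros_like(m);r0,r1,c0,c1=box;z[r0:r1,c0:c1]=m[r0:r1,c0:c1];return z
OR=((6,150,110),(18,255,255));YE=((20,120,100),(32,255,255))
P={}
for n,tb,yb in(("scene",(145,172,240,262),(230,275,265,310)),("top",(190,220,280,312),(145,190,185,210))):
    f=fs[n]
    a=np.argwhere(seg(f,*OR,tb)); b=np.argwhere(seg(f,*YE,yb)).astype(float)
    c=b.mean(0);u=np.linalg.svd(b-c,full_matrices=False)[2][0];s=(b-c)@u
    e=[c+u*s.min(),c+u*s.max()]
    P[n]=(a.mean(0),e); print(n,len(a),a.mean(0).round(1),len(b),np.round(e,1))
F=[fs["scene"],fs["top"]]
print("tab",tri(F,[P["scene"][0],P["top"][0]]).round(4))
for n in fs:
  for e in P[n][1]: print(n,"bar end@.1375",onz(fs[n],e,0.1375).round(4))
  print("tab@.141",onz(fs[n],P[n][0],.141).round(4))
# base plate in top and mint box
f=fs["top"]
for th,zz in(("stand",.012),("cup",.03)):
  o=[o for o in env.outline_of(th,f)]
  if th=="cup":o=[x for x in o if abs(x["point"][0]-203)<8 and abs(x["point"][1]-295)<8]
  m=o[0]["mask"]; pts=np.array([onz(f,p,zz)[:2] for p in np.argwhere(m)],np.float32)
  print(th,cv2.minAreaRect(pts*1000))
c1=cv2.resize(f["pixels"][120:190,160:240],None,fx=5,fy=5,interpolation=2)
c2=cv2.resize(f["pixels"][170:240,265:325],None,fx=5,fy=5,interpolation=2)
g=fs["scene"]["pixels"];c3=cv2.resize(g[220:355,215:320],None,fx=2.5926,fy=2.5926,interpolation=2)[:350]
cv2.imwrite("pics/c.png",np.hstack([c1,c2[:, :],])); cv2.imwrite("pics/c.png",np.vstack([np.hstack([c1,c2]),]))
```

```text
scene 109 [159. 250.] 107 [[239.4 299.6]
 [264.6 277.6]]
top 26 [204.5 297.4] 63 [[154.9 193.3]
 [182.  201. ]]
tab [ 0.5262 -0.1441  0.1378]
scene bar end@.1375 [0.5834 0.1346 0.1375]
scene bar end@.1375 [0.6635 0.161  0.1375]
tab@.141 [ 0.5282 -0.1411  0.141 ]
top bar end@.1375 [0.6725 0.164  0.1375]
top bar end@.1375 [0.5918 0.1399 0.1375]
tab@.141 [ 0.5262 -0.1438  0.141 ]
stand ((689.5779418945312, 175.92849731445312), (176.09085083007812, 163.72396850585938), 15.852045059204102)
cup ((527.7189331054688, -143.7923126220703), (81.31440734863281, 79.38955688476562), 21.000261306762695)
```

View pics/c.png

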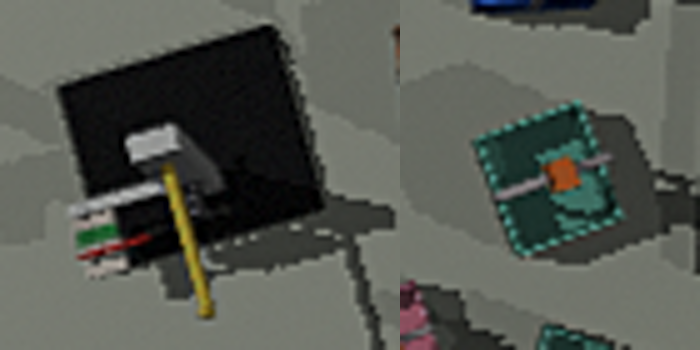

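The crop shows the stand with its hook running from the post (165,170) to the tip (207,312). It also shows the mint box, with its handle from (500,190) to (608,157) and the tab at (563,173). Stand and pocket yaw are both roughly 17–20°.

Emit:
arm_command(hand=[0,0,0,0,0,0,0], delta_pos=[[0.05,-0.1,0.09],[0.09,-0.12,0.04],[0.09,-0.12,0.04],[0.09,-0.12,0],[0.09,-0.12,0],[0.09,-0.12,0],[0,0,0]], rotation=[[0,0,0],[0,0,0],[0,0,0],[0,0,0],[0,0,0],[0,0,0],[0,0,0]])

```text
clock: 2.08
tool_pos: [0.4231, 0.2208, 0.3065]
ee_rot: [-0.0, 0.208, 0.978, -0.0]
ft_force: [-0.4, 0.1, 0.4]
finger_gap: 0.0878
finger_force: 0.0
```

Run:
```python
from h import *
from scipy.spatial.transform import Rotation as R
s=env.state();print(s["clock"],s["tool_pos"],s["joint_positions"]);print(R.from_quat(np.roll(s["ee_rot"],-1)).as_matrix().round(3))
f=env.grab_frame("wrist");K,Rc,t=cam(f);print((-Rc.T@t).round(3),Rc.round(2)[2],K[0,0])
for p in((.667,.162,.1375),(.588,.137,.1375),(.527,-.144,.141)):print(proj(f,p))
cv2.imwrite("pics/d.png",f["pixels"])
```

```text
2.075 [0.42306747 0.22081847 0.30647053] [ 2.32496398e-01  2.07613522e-01  1.35214462e+00 -4.02810732e-04
  1.58208514e+00 -9.18986607e-01]
[[-0.913  0.407 -0.   ]
 [ 0.407  0.913 -0.   ]
 [-0.    -0.    -1.   ]]
[0.351 0.253 0.452] [ 0.28 -0.12 -0.95] 281.6810730361999
(np.float64(340.65581376307716), np.float64(286.92147616248315))
(np.float64(304.4709757432264), np.float64(247.71360477564235))
(np.float64(341.2019065515262), np.float64(46.744883424990505))
```

View pics/d.png

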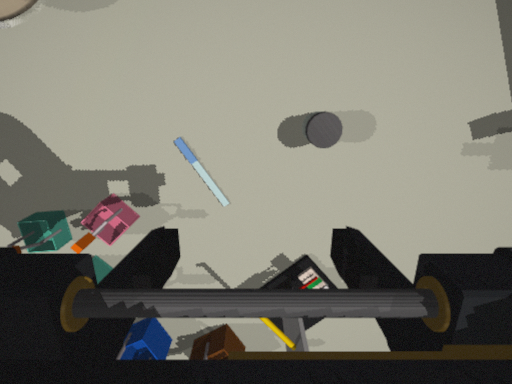

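The wrist view shows the stand partly hidden by the fingers, with the hook at (275,330), the file at (200,170) and the jar at (325,130). No conflict there, so I'm going over the pocket and aligning yaw.

Emit:
arm_command(hand=[0,0,0,0,0,0,0,0], delta_pos=[[0.037,-0.13,-0.023],[0.037,-0.13,-0.023],[0.037,-0.13,-0.023],[0.037,-0.13,-0.023],[0.037,-0.13,-0.023],[0.037,-0.13,-0.023],[0.037,-0.13,-0.023],[0,0,0]], rotation=[[0,0,0.205],[0,0,0.205],[0,0,0.205],[0,0,0.205],[0,0,0.205],[0,0,0.205],[0,0,0.205],[0,0,0]])

```text
clock: 3.12
tool_pos: [0.5252, -0.1417, 0.2412]
ee_rot: [-0.001, -0.167, 0.986, 0.0]
ft_force: [-0.6, 0.9, -0.3]
finger_gap: 0.0884
finger_force: 0.0
```

Run:
```python
from h import *
s=env.state();print(s["clock"],s["tool_pos"],s["joint_positions"])
f=env.grab_frame("wrist")
print(proj(f,(.527,-.144,.141)))
hsv=cv2.cvtColor(f["pixels"],cv2.COLOR_BGR2HSV);m=cv2.inRange(hsv,(6,150,80),(18,255,255))
n,l,st,ce=cv2.connectedComponentsWithStats(m)
for i in range(1,n):
  if st[i,4]>60:print(st[i],ce[i][::-1],onz(f,ce[i][::-1],.141))
for o in env.outline_of("cup",f):
  pts=np.array([onz(f,p,.06)[:2] for p in np.argwhere(o["mask"])],np.float32)*1000
  print(round(o["p"],2),np.round(o["point"]),cv2.minAreaRect(pts))
cv2.imwrite("pics/e.png",f["pixels"])
```

```text
3.125 [ 0.52521902 -0.14172677  0.24116733] [-4.81258560e-01  3.69068522e-01  1.30848442e+00 -2.86467899e-05
  1.46571648e+00 -2.38847576e+00]
(np.float64(190.5201446110172), np.float64(251.38169207964071))
[276  38  19  24 228] [ 49.28947368 284.8245614 ] [ 0.40728495 -0.15734691  0.141     ]
[371 113  25  15 241] [119.17842324 380.31950207] [ 0.43070549 -0.06133883  0.141     ]
[245 178  18  33 511] [194.3072407 253.6223092] [ 0.52979078 -0.14085314  0.141     ]
[205 318  21  23 367] [328.04087193 215.16348774] [ 0.68858135 -0.12988176  0.141     ]
[259 318  34  34 156] [329.71153846 270.91666667] [ 0.67090539 -0.0718052   0.141     ]
[299 323  23  29 126] [331.03968254 309.88095238] [ 0.65869047 -0.03091938  0.141     ]
0.91 [112. 358.] ((426.8146667480469, -46.93965148925781), (55.53271484375, 74.58563232421875), 19.23006820678711)
0.73 [167. 253.] ((530.5975952148438, -142.09912109375), (95.96924591064453, 83.21919250488281), 19.235313415527344)
0.66 [ 53. 280.] ((404.78515625, -157.60372924804688), (53.202125549316406, 56.47465133666992), 69.87568664550781)
0.61 [262. 221.] ((698.2166137695312, -131.4482879638672), (176.44972229003906, 79.26958465576172), 2.915945291519165)
0.58 [330. 285.] ((743.6959228515625, -11.532150268554688), (60.64912796020508, 91.405517578125), 19.082901000976562)
```

View pics/e.png

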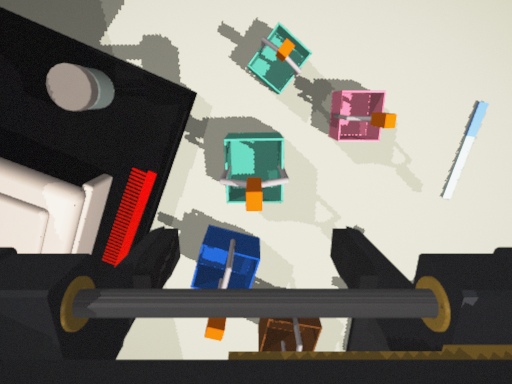

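The wrist view shows the mint pocket square to the gripper: its tab is at (194,254), centred between the fingers, and the box edges line up with the image. Descending to grip.

Emit:
arm_command(hand=[0,0,0,0,255,255,255,255,255,255], delta_pos=[[0.007,-0.003,-0.13],[0,0,-0.1],[0,0,-0.067],[0,0,0],[0,0,0],[0,0,0],[0,0,0],[0,0,0],[0,0,0],[0,0,0]], rotation=[[0,0,0],[0,0,0],[0,0,0],[0,0,0],[0,0,0],[0,0,0],[0,0,0],[0,0,0],[0,0,0],[0,0,0]], force=30)

```text
clock: 4.47
tool_pos: [0.5275, -0.1417, 0.1236]
ee_rot: [0.0, -0.168, 0.986, -0.0]
ft_force: [1.1, -0.3, -0.4]
finger_gap: 0.0307
finger_force: 0.0
```

Emit:
arm_command(hand=[255,255,255,255,255], delta_pos=[[0,0,0],[0,0,0],[0,0,0],[0,0,0.1],[0,0,0.1]], rotation=[[0,0,0],[0,0,0],[0,0,0],[0,0,0],[0,0,0]])

```text
clock: 5.1
tool_pos: [0.5272, -0.1415, 0.2041]
ee_rot: [-0.001, -0.168, 0.986, 0.001]
ft_force: [0.1, -0.2, -2.0]
finger_gap: 0.0139
finger_force: 30.0
```

Run:
```python
from h import *
f=env.grab_frame("top");g=env.grab_frame("scene")
C=[onz(f,rc,.012)[:2] for rc in((137.6,172),(125,215),(161,225))]
L=np.array([(.1,.075),(.1,-.075),(-.03,-.075)])
C=np.array(C);a=L-L.mean(0);b=C-C.mean(0)
th=np.arctan2((a[:,0]*b[:,1]-a[:,1]*b[:,0]).sum(),(a*b).sum());Rm=np.array([[np.cos(th),-np.sin(th)],[np.sin(th),np.cos(th)]])
O=C.mean(0)-Rm@L.mean(0);print(C.round(3),np.degrees(th),O,"res",(C-(L@Rm.T+O)).round(4))
# fit pose to image line of yellow sleeve + tip in both pictures
from scipy.optimize import least_squares
def sl(f,b):
    m=cv2.inRange(cv2.cvtColor(f["pixels"],cv2.COLOR_BGR2HSV),(20,110,80),(34,255,255));p=np.argwhere(m)
    return p[(p[:,0]>=b[0])&(p[:,0]<b[1])&(p[:,1]>=b[2])&(p[:,1]<b[3])].astype(float)
S=[(f,sl(f,(145,190,185,210))),(g,sl(g,(230,275,265,310)))]
W=lambda v,p:(v[0]+np.cos(v[2])*p[0]-np.sin(v[2])*p[1],v[1]+np.sin(v[2])*p[0]+np.cos(v[2])*p[1],p[2])
def res(v):
    r=[]
    for F,P in S:
        m=P.mean(0);A=np.array(proj(F,W(v,(-.08,0,.1375))));B=np.array(proj(F,W(v,(-.005,0,.1375))))
        d=(B-A)/np.linalg.norm(B-A);n=np.array([-d[1],d[0]]);s=(P-A)@n
        k=(P-A)@d; lo=k<np.median(k)
        r+=[2*s[lo].mean(),2*s[~lo].mean()]
        tip=np.array(proj(F,W(v,(-.088,0,.1555))));r.append(0.5*((P-tip)@d).min()+.2)
    for F,pts in((f,((137.6,172),(125,215),(161,225))),):
        for q,l in zip(pts,L): r+=list(.5*(np.array(proj(F,W(v,(*l,.012))))-q))
    return r
z=least_squares(res,[*O,th]);print(z.x[:2],np.degrees(z.x[2]),np.round(z.fun,2))
v=z.x;print("hook",np.round(W(v,(-.077,0,.1415)),4),"pre",np.round(W(v,(-.135,0,.1)),4))
I=g["pixels"].copy();J=f["pixels"].copy()
k=4
def draw(F,r0,c0,h,w):
    I=cv2.resize(F["pixels"][r0:r0+h,c0:c0+w],None,fx=k,fy=k)
    for p in((-.088,0,.1555),(-.077,0,.1415),(0,0,.1415),(0,.015,.17),(0,-.015,.17),(.1,.075,.012),(.1,-.075,.012),(-.03,-.075,.012),(-.03,.075,.012),(-.04,.052,.063),(-.04,.078,.063),(0,.078,.063)):
        r,c=proj(F,W(v,p));cv2.circle(I,(int((c-c0+.5)*k),int((r-r0+.5)*k)),2,(255,0,255),-1)
    return I
cv2.imwrite("pics/f.png",np.hstack([draw(f,115,165,120,80),draw(g,235,212,120,105)]))
np.save("v.npy",v)
```

```text
[[0.75  0.26 ]
 [0.793 0.117]
 [0.672 0.083]] 16.702174942008032 [0.67685456 0.1611428 ] res [[-0.0008 -0.0015]
 [-0.0015 -0.0007]
 [ 0.0023  0.0022]]
[0.67678739 0.16425626] 16.605295365473307 [ 0.77  0.71 -0.25 -0.82 -0.09  0.47 -0.14 -0.67 -0.2  -0.54  0.38 -0.15]
hook [0.603  0.1423 0.1415] pre [0.5474 0.1257 0.1   ]
```

View pics/f.png

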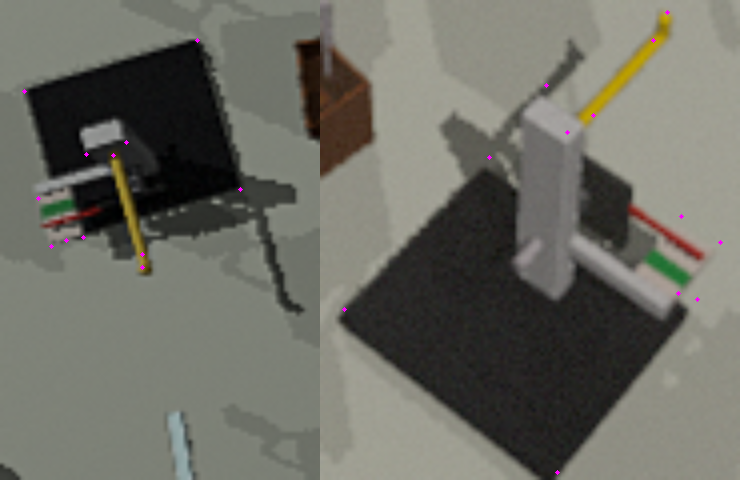

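The overlay matches the stand within about 3 mm: in the top view (left) the hook tip is near (147,270). The bar's lateral fit is about 1 mm. Moving to just in front of the hook.

Emit:
arm_command(hand=[255,255,255,255,255,255,255,255], delta_pos=[[0.005,0.1,0],[0.005,0.132,0],[0.005,0.132,0],[0.005,0.132,0],[0.005,0.1,0],[0.002,0.065,0],[0,0,-0.06],[0,0,0]], rotation=[[0,0,-0.03],[0,0,-0.03],[0,0,-0.027],[0,0,0],[0,0,0],[0,0,0],[0,0,0],[0,0,0]])

```text
clock: 6.2
tool_pos: [0.537, 0.1229, 0.1771]
ee_rot: [-0.003, -0.146, 0.989, 0.0]
ft_force: [-0.6, -0.1, -1.9]
finger_gap: 0.0136
finger_force: 30.0
```

Run:
```python
from h import *
f=env.grab_frame("top");g=env.grab_frame("scene");w=env.grab_frame("wrist");k=4
s=env.state();print(s["clock"],s["tool_pos"],s["joint_positions"])
c=lambda F,r,q,h,w:cv2.resize(F["pixels"][r:r+h,q:q+w],None,fx=k,fy=k,interpolation=2)
v=np.load("v.npy")
for F in(f,g,w):print(proj(F,(.603,.1423,.1415)),proj(F,s["tool_pos"]))
cv2.imwrite("pics/g.png",np.hstack([cv2.resize(w["pixels"],None,fx=.75,fy=.75)[:288],cv2.resize(g["pixels"][200:320,230:370],None,fx=2.4,fy=2.4,interpolation=2)]))
```

```text
6.35 [0.53852558 0.12241789 0.1797815 ] [ 9.14196334e-03  4.33836387e-01  1.39014400e+00 -4.26842938e-05
  1.31747858e+00 -1.85310468e+00]
(np.float64(178.11358620515801), np.float64(199.99340384072974)) (np.float64(199.57506891665253), np.float64(204.34171696057865))
(np.float64(244.65209972932436), np.float64(294.9092136757698)) (np.float64(214.76454614396798), np.float64(313.78593405508286))
(np.float64(296.8289773092205), np.float64(254.99923375702022)) (np.float64(243.50886909639195), np.float64(254.28957773605512))
```

View pics/g.png

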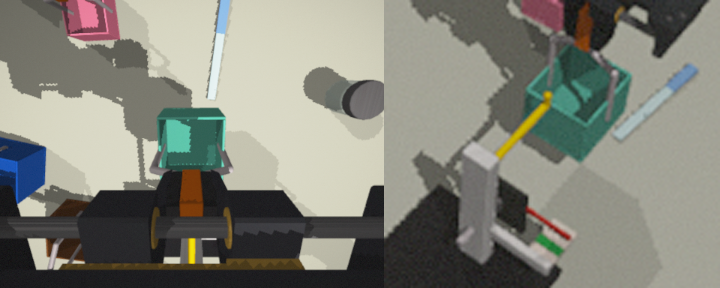

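The wrist view (left) shows the tab and the yellow bar on the same column (~192), so lateral alignment is good. The scene crop shows the pocket in front of the hook tip at (548,97), with the handle above it. Threading over the hook.

Emit:
arm_command(hand=[255,255,255,255], delta_pos=[[0.055,0.017,0],[0.055,0.017,0],[0.054,0.016,0],[0,0,0]], rotation=[[0,0,0],[0,0,0],[0,0,0],[0,0,0]])

```text
clock: 6.85
tool_pos: [0.6048, 0.1425, 0.1797]
ee_rot: [0.0, -0.145, 0.989, -0.0]
ft_force: [-0.3, -0.6, -1.5]
finger_gap: 0.0138
finger_force: 30.0
```

Run:
```python
from h import *
f=env.grab_frame("top");g=env.grab_frame("scene");w=env.grab_frame("wrist")
s=env.state();print(s["clock"],s["tool_pos"],s["ft_force"])
cv2.imwrite("pics/i.png",np.hstack([cv2.resize(w["pixels"],None,fx=.75,fy=.75)[:288],cv2.resize(g["pixels"][205:305,240:340],None,fx=2.88,fy=2.88,interpolation=2)]))
```

```text
7.0 [0.60332242 0.14244103 0.17981697] [ 1.15369372 -0.59917416 -1.90313507]
```

View pics/i.png

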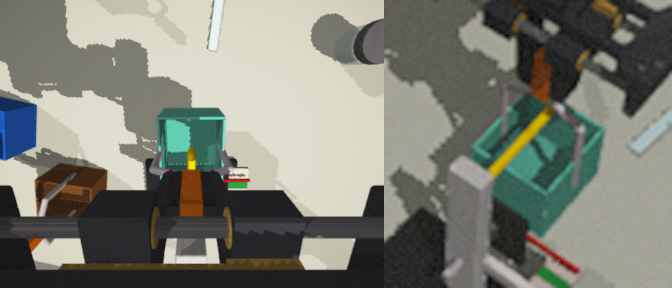

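The hook runs through the handle: the yellow tip shows at (192,155) on the robot side of the tab. Lowering.

Emit:
arm_command(hand=[255,255,255,255,255], delta_pos=[[0,0,-0.03],[0,0,-0.025],[0,0,-0.005],[0,0,-0.005],[0,0,0]], rotation=[[0,0,0],[0,0,0],[0,0,0],[0,0,0],[0,0,0]])

```text
clock: 7.62
tool_pos: [0.6051, 0.143, 0.1539]
ee_rot: [0.002, -0.145, 0.989, 0.0]
ft_force: [6.0, 3.1, 0.9]
finger_gap: 0.014
finger_force: 30.0
```

Run:
```python
from h import *
for i in range(3):
    w=env.grab_frame("wrist");s=env.state();print(s["clock"],s["tool_pos"].round(4) if hasattr(s["tool_pos"],'round') else s["tool_pos"],np.round(s["ft_force"],1),np.round(s["wrist_torque"],2))
```

```text
7.675 [0.6052 0.1429 0.1539] [5.7 2.  1.4] [ 0.27 -1.07 -0.02]
7.725 [0.6052 0.1429 0.1539] [5.3 1.8 0.5] [ 0.35 -1.05 -0.01]
7.775 [0.6052 0.1429 0.1539] [5.3 2.7 0.3] [ 0.32 -1.    0.03]
```

Emit:
arm_command(hand=[255,255,255], delta_pos=[[0.009,0.003,0.003],[0.009,0.003,0],[0,0,0]], rotation=[[0,0,0],[0,0,0],[0,0,0]])

```text
clock: 8.15
tool_pos: [0.6112, 0.1452, 0.1543]
ee_rot: [-0.0, -0.146, 0.989, -0.0]
ft_force: [-0.1, -0.6, -1.7]
finger_gap: 0.014
finger_force: 30.0
```

Emit:
arm_command(hand=[255,255,255], delta_pos=[[0,0,-0.003],[0,0,-0.002],[0,0,0]], rotation=[[0,0,0],[0,0,0],[0,0,0]])

```text
clock: 8.52
tool_pos: [0.6114, 0.145, 0.1538]
ee_rot: [0.001, -0.145, 0.989, -0.0]
ft_force: [-1.1, -1.4, 5.9]
finger_gap: 0.0137
finger_force: 30.0
```

Emit:
arm_command(hand=[255,140,140,140,140,140], delta_pos=[[0,0,0.002],[0,0,0],[0,0,0],[0,0,0],[0,0,0],[0,0,0]], rotation=[[0,0,0],[0,0,0],[0,0,0],[0,0,0],[0,0,0],[0,0,0]])

```text
clock: 9.28
tool_pos: [0.6111, 0.1452, 0.1535]
ee_rot: [-0.0, -0.145, 0.989, 0.0]
ft_force: [-0.5, -0.1, -0.0]
finger_gap: 0.0398
finger_force: 0.0
```

Emit:
arm_command(hand=[140,140,140,140,140,140], delta_pos=[[0,0,0.04],[0,0,0.1],[0,0,0.06],[-0.12,-0.036,0],[-0.12,-0.036,0],[-0.1,-0.03,0]], rotation=[[0,0,0],[0,0,0],[0,0,0],[0,0,0],[0,0,0],[0,0,0]])

```text
clock: 10.02
tool_pos: [0.4736, 0.104, 0.2348]
ee_rot: [0.001, -0.146, 0.989, -0.0]
ft_force: [1.0, -0.8, -0.3]
finger_gap: 0.0401
finger_force: 0.0
```

Run:
```python
from h import *
f=env.grab_frame("top");g=env.grab_frame("scene")
s=env.state();print(s["clock"],s["tool_pos"],s["joint_positions"])
cv2.imwrite("pics/j.png",np.hstack([cv2.resize(f["pixels"][125:225,160:260],None,fx=4,fy=4,interpolation=2),cv2.resize(g["pixels"][215:315,235:335],None,fx=4,fy=4,interpolation=2)]))
```

```text
10.125 [0.47228312 0.10396481 0.23515178] [-2.86625029e-02  2.66917984e-01  1.48025504e+00 -1.74411840e-04
  1.39378244e+00 -1.89102772e+00]
```

View pics/j.png

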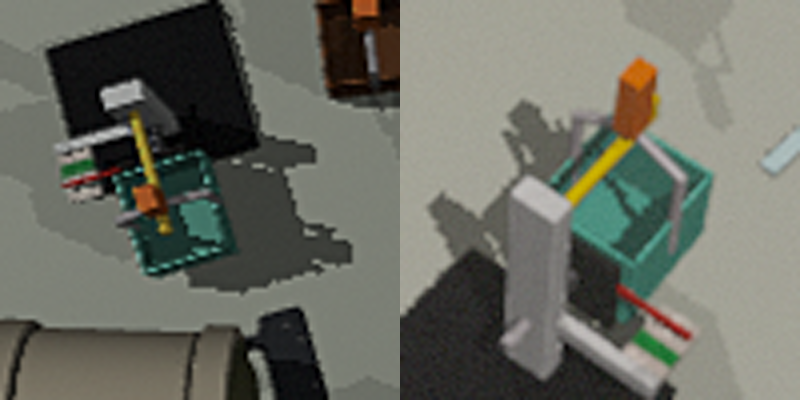

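The pocket hangs upright from the hook and has been let go; in the scene crop the tab is at (635,100) and the box is just in front of the pad. Next I'm tilting the tool forward by 45° to push with the fingertips without reaching the hook.

Emit:
arm_command(hand=[168,168,168,168,168,168,168], delta_pos=[[0,0,0],[0,0,0],[0,0,0],[0,0,0],[0,0,0],[0,0,0],[0,0,0]], rotation=[[0.0715,-0.24,0],[0.0715,-0.24,0],[0.0715,-0.24,0],[0.0715,-0.24,0],[0.0715,-0.24,0],[0.0715,-0.24,0],[0,0,0]])

```text
clock: 11.0
tool_pos: [0.4752, 0.1055, 0.2337]
ee_rot: [0.371, -0.136, 0.917, 0.056]
ft_force: [0.5, 0.4, 0.1]
finger_gap: 0.03
finger_force: 0.0
```

```bash
cat >> h.py <<'E'
def st():
    from scipy.spatial.transform import Rotation as Ro
    s=env.state();M=Ro.from_quat(np.roll(s["ee_rot"],-1)).as_matrix()
    y=np.radians(16.6);S=np.array([[np.cos(y),np.sin(y),0],[-np.sin(y),np.cos(y),0],[0,0,1]])
    p=S@(np.array(s["tool_pos"])-[.611,.145,0])
    print(round(s["clock"],2),"pos",np.round(s["tool_pos"],4),"rel hung pocket, stand axes",p.round(4),"F",(S@np.array(s["ft_force"])).round(1),"gap",s["finger_gap"],"q",np.round(s["joint_positions"],2));print((S@M).round(3))
E
python3 -c "
from h import *;st()"
```

```text
11.0 pos [0.4752 0.1055 0.2337] rel hung pocket, stand axes [-0.1414  0.0009  0.2337] F [0.6 0.3 0.1] gap 0.02999919481185014 q [-0.21  0.05  2.    0.76  0.51 -2.64]
[[-0.718 -0.006  0.696]
 [-0.002  1.     0.005]
 [-0.696  0.002 -0.718]]
```

Emit:
arm_command(hand=[168,168,168,168,168], delta_pos=[[0.03,0.009,-0.1],[0.03,0.009,-0.1],[0.03,0.009,-0.1],[0.03,0.009,-0.1],[0,0,0]], rotation=[[0,0,0],[0,0,0],[0,0,0],[0,0,0],[0,0,0]])

```text
clock: 11.62
tool_pos: [0.5405, 0.1403, 0.1174]
ee_rot: [0.34, -0.13, 0.93, 0.046]
ft_force: [-0.1, 0.4, 0.2]
finger_gap: 0.0303
finger_force: 0.0
```

```bash
python3 -c "
from h import *;st()"
```

```text
11.62 pos [0.5405 0.1403 0.1174] rel hung pocket, stand axes [-0.0689  0.0157  0.1174] F [0.  0.4 0.2] gap 0.030302573356855197 q [-0.05  0.38  1.96  1.06  0.24 -2.88]
[[-0.764  0.013  0.645]
 [ 0.007  1.    -0.011]
 [-0.645 -0.004 -0.764]]
```

The last joint ran to its limit at this tilt. I'm backing off and using about 30° instead, which still leaves about 13 mm to the hook tip.

Emit:
arm_command(hand=[168,168,168,168], delta_pos=[[-0.05,-0.03,0.03],[-0.035,-0.036,0],[0,0,0],[0,0,0]], rotation=[[-0.048,0.163,0],[-0.048,0.163,0],[0,0,0],[0,0,0]])

```text
clock: 12.12
tool_pos: [0.5139, 0.1208, 0.1266]
ee_rot: [0.278, -0.135, 0.95, 0.04]
ft_force: [0.3, 0.6, 0.4]
finger_gap: 0.0302
finger_force: 0.0
```

```bash
python3 -c "
from h import *;st()"
```

```text
12.12 pos [0.5139 0.1208 0.1266] rel hung pocket, stand axes [-0.1     0.0045  0.1266] F [0.5 0.5 0.4] gap 0.030225274476708558 q [-0.09  0.32  1.94  0.54  0.4  -2.39]
[[-0.843  0.007  0.538]
 [ 0.007  1.    -0.002]
 [-0.538  0.002 -0.843]]
```

Emit:
arm_command(hand=[168,168,168,168], delta_pos=[[0.003,-0.011,-0.09],[0,0,-0.09],[0,0,0],[0,0,0]], rotation=[[0,0,0],[0,0,0],[0,0,0],[0,0,0]])

```text
clock: 12.62
tool_pos: [0.5163, 0.1173, 0.0573]
ee_rot: [0.275, -0.139, 0.951, 0.038]
ft_force: [0.3, 0.1, -0.2]
finger_gap: 0.03
finger_force: 0.0
```

```bash
python3 -c "
from h import *;st()"
```

```text
12.62 pos [0.5163 0.1173 0.0573] rel hung pocket, stand axes [-0.0986  0.0005  0.0573] F [ 0.3 -0.  -0.2] gap 0.030043055563800807 q [-0.1   0.47  2.01  0.99  0.24 -2.88]
[[-0.845  0.001  0.534]
 [-0.001  1.    -0.003]
 [-0.534 -0.003 -0.845]]
```

Again at the limit of the last joint. I'll take the equivalent grasp half a turn about the tool axis, which has range to spare.

Emit:
arm_command(hand=[168,168,168,168,168,168,168,168,168,168], delta_pos=[[-0.06,-0.018,0.12],[-0.06,-0.018,0.12],[0,0,0.05],[0,0,0],[0,0,0],[0,0,0],[0,0,0],[0,0,0],[0,0,0],[0,0,0]], rotation=[[0.181,0.054,-0.298],[0.181,0.054,-0.298],[0.181,0.054,-0.298],[0.181,0.054,-0.298],[0.181,0.054,-0.298],[0.181,0.054,-0.298],[0.181,0.054,-0.298],[0.181,0.054,-0.298],[0.181,0.054,-0.298],[0,0,0]])

```text
clock: 13.88
tool_pos: [0.4882, 0.1104, 0.14]
ee_rot: [0.177, 0.553, 0.783, 0.221]
ft_force: [0.1, -0.2, -0.5]
finger_gap: 0.03
finger_force: 0.0
```

Emit:
arm_command(hand=[168,168,168,168,168,168,168,168,168,168], delta_pos=[[0,0,0],[0,0,0],[0,0,0],[0,0,0],[0,0,0],[0,0,0],[0,0,0],[0,0,0],[0,0,0],[0,0,0]], rotation=[[0.181,0.054,-0.298],[0.181,0.054,-0.298],[0.181,0.054,-0.298],[0.181,0.054,-0.298],[0.181,0.054,-0.298],[0.181,0.054,-0.298],[0.181,0.054,-0.298],[0.181,0.054,-0.298],[0,0,0],[0,0,0]])

```text
clock: 15.12
tool_pos: [0.4881, 0.1104, 0.1391]
ee_rot: [-0.016, 0.938, 0.206, 0.277]
ft_force: [-0.5, -0.0, 0.0]
finger_gap: 0.0302
finger_force: 0.0
```

```bash
python3 -c "
from h import *;st()"
```

```text
15.12 pos [0.4881 0.1104 0.1391] rel hung pocket, stand axes [-0.1277  0.002   0.1391] F [-0.5  0.1  0. ] gap 0.030198534296358083 q [-0.12  0.26  1.98  0.52  0.42  0.59]
[[ 0.838  0.118  0.533]
 [ 0.145 -0.989 -0.009]
 [ 0.526  0.085 -0.846]]
```

Emit:
arm_command(hand=[168,168,168,168,168,168], delta_pos=[[0,0,0],[0,0,0],[0,0,0],[0,0,0],[0,0,0],[0,0,0]], rotation=[[0.142,0.042,-0.234],[0.0735,-0.246,0],[0.0735,-0.246,0],[0.0735,-0.246,0],[0,0,0],[0,0,0]])

```text
clock: 15.88
tool_pos: [0.4873, 0.1251, 0.138]
ee_rot: [-0.076, 0.921, 0.144, 0.354]
ft_force: [-0.2, -0.6, 0.0]
finger_gap: 0.0295
finger_force: 0.0
```

```bash
python3 -c "
from h import *;st()"
```

```text
15.88 pos [0.4873 0.1251 0.138 ] rel hung pocket, stand axes [-0.1242  0.0163  0.138 ] F [-0.4 -0.5  0. ] gap 0.0295393887382765 q [-0.16  0.28  2.1   1.31  0.36 -0.08]
[[ 0.739  0.036  0.673]
 [ 0.    -0.999  0.053]
 [ 0.674 -0.039 -0.738]]
```

```bash
cat >> h.py <<'E'
def plan(th,p):
    from scipy.spatial.transform import Rotation as Ro
    s=env.state();M=Ro.from_quat(np.roll(s["ee_rot"],-1)).as_matrix()
    y=np.radians(16.6);S=np.array([[np.cos(y),np.sin(y),0],[-np.sin(y),np.cos(y),0],[0,0,1]])
    t=np.radians(th);z=np.array([np.sin(t),0,-np.cos(t)]);yy=np.array([0,-1.,0]);D=S.T@np.c_[np.cross(yy,z),yy,z]
    print("rot",(Ro.from_matrix(D@M.T).as_rotvec()/np.radians(30)).round(3),"pos",((S.T@np.array(p)+[.611,.145,0]-s["tool_pos"])/.4).round(4))
E
python3 -c "
from h import *;plan(55,(-.115,0,.138))"
```

```text
rot [ 0.057 -0.422 -0.077] pos [ 0.0337 -0.0324  0.0001]
```

Emit:
arm_command(hand=[168,168,168,168,168,168], delta_pos=[[0.008,-0.008,0],[0.008,-0.008,0],[0.008,-0.008,0],[0.008,-0.008,0],[0,0,0],[0,0,0]], rotation=[[0.014,-0.105,-0.019],[0.014,-0.105,-0.019],[0.014,-0.105,-0.019],[0.014,-0.105,-0.019],[0,0,0],[0,0,0]])

```text
clock: 16.62
tool_pos: [0.5, 0.1129, 0.138]
ee_rot: [-0.068, 0.878, 0.128, 0.456]
ft_force: [0.0, 0.1, 0.6]
finger_gap: 0.0298
finger_force: 0.0
```

```bash
python3 -c "
from h import *;st();plan(55,(-.085,0,.055))"
```

```text
16.62 pos [0.5    0.1129 0.138 ] rel hung pocket, stand axes [-0.1155  0.001   0.138 ] F [0.  0.1 0.6] gap 0.02976589728691955 q [-0.21  0.35  2.23  2.22  0.52 -1.02]
[[ 0.575  0.002  0.818]
 [-0.001 -1.     0.003]
 [ 0.818 -0.002 -0.575]]
rot [-0.003 -0.005 -0.003] pos [ 0.0738  0.0195 -0.2075]
```

Emit:
arm_command(hand=[168,168,168,168,168], delta_pos=[[0,0,-0.08],[0.02,0.005,-0.08],[0.03,0.008,-0.052],[0.02,0.006,0],[0,0,0]], rotation=[[0,0,0],[0,0,0],[0,0,0],[0,0,0],[0,0,0]])

```text
clock: 17.25
tool_pos: [0.5283, 0.1207, 0.054]
ee_rot: [-0.068, 0.878, 0.128, 0.457]
ft_force: [-0.4, 0.0, -0.0]
finger_gap: 0.0297
finger_force: 0.0
```

Run:
```python
from h import *
st();plan(55,(-.048,0,.053))
f=env.grab_frame("top");g=env.grab_frame("scene");w=env.grab_frame("wrist")
cv2.imwrite("pics/k.png",np.hstack([cv2.resize(w["pixels"],None,fx=.75,fy=.75)[:288],cv2.resize(g["pixels"][215:315,235:335],None,fx=2.88,fy=2.88,interpolation=2)]))
```

```text
17.25 pos [0.5283 0.1207 0.054 ] rel hung pocket, stand axes [-0.0862  0.0003  0.054 ] F [-0.3  0.1 -0. ] gap 0.029685690294372284 q [-0.17  0.63  2.23  2.55  0.71 -1.38]
[[ 0.574  0.002  0.819]
 [-0.001 -1.     0.002]
 [ 0.819 -0.002 -0.574]]
rot [-0.003 -0.001 -0.003] pos [ 0.0916  0.0265 -0.0026]
```

View pics/k.png

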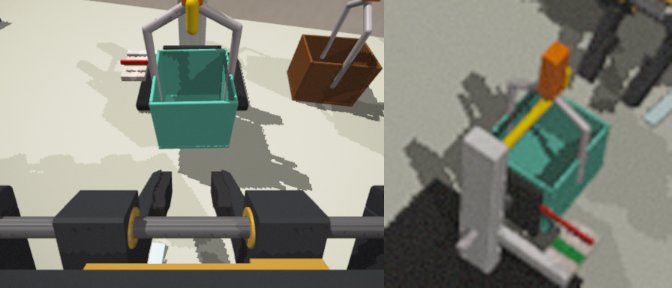

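The wrist view (left) shows the box front square and centred ahead of the two fingertips, with columns 155–237 against the fingers at 160 and 235. The hook tip is clear above. Approaching slowly.

Emit:
arm_command(hand=[168,168,168,168,168,168,168,168], delta_pos=[[0.03,0.009,-0.002],[0.03,0.009,0],[0.02,0.006,0],[0.012,0.0036,0],[0.006,0.0018,0],[0.006,0.0018,0],[0.006,0.0018,0],[0,0,0]], rotation=[[0,0,0],[0,0,0],[0,0,0],[0,0,0],[0,0,0],[0,0,0],[0,0,0],[0,0,0]])

```text
clock: 18.4
tool_pos: [0.5717, 0.1334, 0.0521]
ee_rot: [-0.068, 0.878, 0.128, 0.456]
ft_force: [-0.7, -0.6, -0.2]
finger_gap: 0.0303
finger_force: 0.4
```

```bash
python3 -c "
from h import *
st();plan(55,(-.03,0,.053))"
```

```text
18.4 pos [0.5717 0.1334 0.0521] rel hung pocket, stand axes [-0.0409  0.0001  0.0521] F [-0.8 -0.4 -0.2] gap 0.030312305002121995 q [-0.12  0.65  2.1   2.54  0.61 -1.29]
[[ 0.575  0.     0.818]
 [-0.002 -1.     0.001]
 [ 0.818 -0.002 -0.575]]
rot [-0.003 -0.005 -0.   ] pos [0.0263 0.0076 0.0023]
```

Emit:
arm_command(hand=[168,168,168,168,168,168], delta_pos=[[0.0048,0.0014,0.0005],[0.0048,0.0014,0.0005],[0.0048,0.0014,0],[0.0048,0.0014,0],[0.0024,0.0007,0],[0,0,0]], rotation=[[0,0,0],[0,0,0],[0,0,0],[0,0,0],[0,0,0],[0,0,0]])

```text
clock: 19.15
tool_pos: [0.5802, 0.136, 0.0524]
ee_rot: [-0.068, 0.878, 0.128, 0.456]
ft_force: [-5.6, -1.9, 1.5]
finger_gap: 0.0301
finger_force: 3.0
```

```bash
cat >> h.py <<'E'
def ptr():
    y=np.radians(16.6);d=np.array([np.cos(y),np.sin(y)])
    for n,b in(("top",(145,190,165,200)),("scene",(280,310,280,315))):
        f=env.grab_frame(n);h=cv2.cvtColor(f["pixels"],cv2.COLOR_BGR2HSV)
        r=cv2.inRange(h,(0,130,70),(8,255,255))|cv2.inRange(h,(172,130,70),(180,255,255));g=cv2.inRange(h,(45,90,50),(80,255,255))
        o=[]
        for m in(r,g):
            p=np.argwhere(m);p=p[(p[:,0]>=b[0])&(p[:,0]<b[1])&(p[:,1]>=b[2])&(p[:,1]<b[3])]
            q=np.array([onz(f,x,.064)[:2] for x in p])
            y0=(q-np.array([.68,.165]))@np.array([-d[1],d[0]]);k=y0>.05
            o.append((len(p),k.sum(),round(float((q[k]@d).mean()),4),np.round(y0.min(),3),np.round(y0.max(),3)))
        print(n,o,"red-green mm",round(1000*(o[0][2]-o[1][2]),1))
E
python3 -c "
from h import *
st();ptr()"
```

```text
19.15 pos [0.5802 0.136  0.0524] rel hung pocket, stand axes [-0.0321  0.0002  0.0524] F [-6.  -0.2  1.5] gap 0.030081260790878635 q [-0.11  0.65  2.07  2.53  0.58 -1.28]
[[ 0.576  0.     0.818]
 [-0.002 -1.     0.001]
 [ 0.818 -0.002 -0.576]]
top [(14, np.int64(7), 0.6819, np.float64(0.038), np.float64(0.078)), (14, np.int64(10), 0.6861, np.float64(0.005), np.float64(0.078))] red-green mm -4.2
scene [(41, np.int64(19), 0.679, np.float64(0.026), np.float64(0.075)), (70, np.int64(43), 0.6866, np.float64(0.005), np.float64(0.078))] red-green mm -7.6
```

Emit:
arm_command(hand=[168,168,168], delta_pos=[[0.0036,0.001,0.0005],[0.0024,0.0007,0],[0,0,0]], rotation=[[0,0,0],[0,0,0],[0,0,0]])

```text
clock: 19.62
tool_pos: [0.5824, 0.1366, 0.0526]
ee_rot: [-0.068, 0.878, 0.128, 0.456]
ft_force: [-7.0, -2.1, 2.4]
finger_gap: 0.0303
finger_force: 3.6
```

```bash
python3 -c "
from h import *
st();ptr();st();ptr();st()"
```

```text
19.62 pos [0.5824 0.1366 0.0526] rel hung pocket, stand axes [-0.0298  0.0002  0.0526] F [-7.3  0.   2.4] gap 0.030325766854358963 q [-0.1   0.65  2.06  2.53  0.58 -1.27]
[[ 0.576  0.     0.818]
 [-0.002 -1.     0.001]
 [ 0.818 -0.002 -0.576]]
top [(12, np.int64(7), 0.6836, np.float64(0.042), np.float64(0.078)), (7, np.int64(5), 0.6857, np.float64(0.005), np.float64(0.074))] red-green mm -2.1
scene [(43, np.int64(20), 0.681, np.float64(0.026), np.float64(0.075)), (61, np.int64(33), 0.6876, np.float64(0.01), np.float64(0.077))] red-green mm -6.6
19.73 pos [0.5823 0.1366 0.0526] rel hung pocket, stand axes [-0.0298  0.0002  0.0526] F [-7.5  0.1  2.6] gap 0.030067545397369555 q [-0.1   0.65  2.06  2.53  0.58 -1.27]
[[ 0.576 -0.     0.818]
 [-0.002 -1.     0.001]
 [ 0.818 -0.002 -0.576]]
top [(13, np.int64(7), 0.6836, np.float64(0.038), np.float64(0.078)), (6, np.int64(4), 0.6873, np.float64(0.005), np.float64(0.074))] red-green mm -3.7
scene [(41, np.int64(18), 0.681, np.float64(0.026), np.float64(0.075)), (58, np.int64(33), 0.6876, np.float64(0.01), np.float64(0.077))] red-green mm -6.6
19.82 pos [0.5824 0.1366 0.0526] rel hung pocket, stand axes [-0.0298  0.0001  0.0526] F [-7.1  0.7  2.6] gap 0.030034529523086956 q [-0.1   0.65  2.06  2.53  0.58 -1.27]
[[ 0.576 -0.     0.818]
 [-0.002 -1.     0.001]
 [ 0.818 -0.002 -0.576]]
```

Run:
```python
import h
from h import *
F={n:env.grab_frame(n) for n in("top","scene")}
ims={"top":cv2.imread("pics/b.png"),"scene":cv2.imread("pics/a.png")}
class E0:
    def grab_frame(s,n): return dict(F[n],pixels=ims[n])
class E1:
    def grab_frame(s,n): return F[n]
h.env=E0();ptr();h.env=E1();ptr()
# pocket pose: tab orange blob in both views
P=[]
for n,b in(("scene",(215,250,275,310)),("top",(160,195,185,210))):
    m=cv2.inRange(cv2.cvtColor(F[n]["pixels"],cv2.COLOR_BGR2HSV),(6,150,80),(17,255,255));p=np.argwhere(m)
    p=p[(p[:,0]>=b[0])&(p[:,0]<b[1])&(p[:,1]>=b[2])&(p[:,1]<b[3])];P.append(p.mean(0));print(n,len(p),p.mean(0))
t=tri([F["scene"],F["top"]],P);y=np.radians(16.6);q=t[:2]-[.611,.145]
print("tab",t.round(4),"rel hung",np.round([q[0]*np.cos(y)+q[1]*np.sin(y),-q[0]*np.sin(y)+q[1]*np.cos(y)],4))
w=env.grab_frame("wrist");m=cv2.inRange(cv2.cvtColor(w["pixels"],cv2.COLOR_BGR2HSV),(75,70,30),(95,255,255))
for r in range(60,260,15):
    c=np.flatnonzero(m[r]);
    if len(c):print(r,c.min(),c.max())
```

```text
top [(12, np.int64(7), 0.6727, np.float64(0.035), np.float64(0.078)), (21, np.int64(21), 0.6839, np.float64(0.052), np.float64(0.075))] red-green mm -11.2
scene [(33, np.int64(17), 0.6702, np.float64(0.027), np.float64(0.074)), (38, np.int64(38), 0.6871, np.float64(0.052), np.float64(0.077))] red-green mm -16.9
top [(13, np.int64(7), 0.6836, np.float64(0.038), np.float64(0.078)), (7, np.int64(5), 0.6857, np.float64(0.005), np.float64(0.074))] red-green mm -2.1
scene [(42, np.int64(18), 0.681, np.float64(0.026), np.float64(0.075)), (57, np.int64(33), 0.6876, np.float64(0.01), np.float64(0.077))] red-green mm -6.6
scene 144 [241.49305556 290.03472222]
top 34 [169.73529412 195.02941176]
tab [0.6245 0.1501 0.1767] rel hung [0.0143 0.001 ]
105 203 311
120 200 314
135 203 310
150 194 319
165 191 323
180 188 326
195 186 328
210 191 323
225 197 318
240 229 313
```

Emit:
arm_command(hand=[168,168,168,168], delta_pos=[[0.002,0.0006,0.001],[0.0021,0.0006,0.001],[0,0,0],[0,0,0]], rotation=[[0,0,0],[0,0,0],[0,0,0],[0,0,0]])

```text
clock: 20.48
tool_pos: [0.5837, 0.1371, 0.053]
ee_rot: [-0.068, 0.879, 0.128, 0.455]
ft_force: [-7.2, -2.3, 1.2]
finger_gap: 0.0304
finger_force: 3.8
```

```bash
python3 -c "
from h import *
st();ptr();st()"
```

```text
20.48 pos [0.5837 0.1371 0.053 ] rel hung pocket, stand axes [-0.0284  0.0002  0.053 ] F [-7.6 -0.2  1.2] gap 0.030366842794561446 q [-0.1   0.65  2.06  2.52  0.57 -1.26]
[[ 0.577 -0.     0.817]
 [-0.002 -1.     0.001]
 [ 0.817 -0.003 -0.577]]
top [(12, np.int64(7), 0.685, np.float64(0.011), np.float64(0.078)), (7, np.int64(4), 0.6828, np.float64(0.032), np.float64(0.075))] red-green mm 2.2
scene [(42, np.int64(18), 0.6823, np.float64(0.027), np.float64(0.073)), (55, np.int64(28), 0.6883, np.float64(0.012), np.float64(0.077))] red-green mm -6.0
20.57 pos [0.5837 0.1371 0.053 ] rel hung pocket, stand axes [-0.0284  0.0002  0.053 ] F [-7.3 -0.   1. ] gap 0.03012388915285646 q [-0.1   0.65  2.06  2.52  0.57 -1.26]
[[ 0.577 -0.     0.817]
 [-0.002 -1.     0.001]
 [ 0.817 -0.003 -0.577]]
```

Emit:
arm_command(hand=[168,168,168,168,168], delta_pos=[[0.001,0.0003,0.0008],[0,0,0],[0,0,0],[0,0,0],[0,0,0]], rotation=[[0,0,0],[0,0,0],[0,0,0],[0,0,0],[0,0,0]])

```text
clock: 21.2
tool_pos: [0.5839, 0.1371, 0.0531]
ee_rot: [-0.067, 0.879, 0.128, 0.455]
ft_force: [-7.4, -2.8, -0.1]
finger_gap: 0.0299
finger_force: 3.9
```

```bash
python3 -c "
from h import *
st();ptr();st()
import cv2
w=env.grab_frame('wrist')
for o in env.outline_of('cup',w)[:1]:
  m=o['mask']
  for r in range(60,250,15):
    c=np.flatnonzero(m[r])
    if len(c):print(r,c.min(),c.max())
"
```

```text
21.2 pos [0.5839 0.1371 0.0531] rel hung pocket, stand axes [-0.0282  0.0002  0.0531] F [-7.9 -0.6 -0.1] gap 0.029938847137013926 q [-0.1   0.65  2.06  2.52  0.57 -1.26]
[[ 0.577 -0.     0.816]
 [-0.002 -1.     0.001]
 [ 0.816 -0.003 -0.577]]
top [(12, np.int64(7), 0.6853, np.float64(0.011), np.float64(0.078)), (5, np.int64(3), 0.6811, np.float64(0.026), np.float64(0.075))] red-green mm 4.2
scene [(42, np.int64(16), 0.6826, np.float64(0.027), np.float64(0.075)), (59, np.int64(27), 0.6882, np.float64(0.007), np.float64(0.077))] red-green mm -5.6
21.3 pos [0.584  0.1372 0.0532] rel hung pocket, stand axes [-0.0282  0.0002  0.0532] F [-7.2  0.2 -0.2] gap 0.02978978508864042 q [-0.1   0.65  2.06  2.52  0.57 -1.26]
[[ 0.577 -0.     0.817]
 [-0.002 -1.     0.001]
 [ 0.817 -0.003 -0.577]]
60 201 312
75 176 337
90 178 334
105 182 330
120 186 327
135 189 323
150 193 320
165 192 322
180 189 325
195 186 327
210 191 323
225 195 318
240 229 280
```

```bash
python3 -c "
from cell import env
print(env.close_job())"
```

```text
the job is handed in; nothing more can be done
None
```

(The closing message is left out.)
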